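Press a lever's shaft home with the locking clamp

ROBOT

A 6-joint arm with a two-finger parallel gripper is mounted at the origin on the work surface. World frame = base frame: x ahead of the robot, y to its left, z up, the work surface at z = 0. Lengths are in m, angles in degrees, forces in N, time in s.
With the tool pointing down it reaches from about 0.35 to 0.875 m from the base axis. Payload 4.2 kg.
Tool frame: the origin (TCP) lies on the centre line of the jaws, within the pads' length; the fingertips stand 11 mm ahead of it and the grasp point (between the pads) lies 8 mm behind it; z points along the fingers, y is the line along which they close (so a half turn about z gives the same grasp; the last joint's range is limited). The gripper opens to 87 mm and grips with 3 to 60 N. Pads are 19 mm wide; open, the fingers measure 117 mm over their backs; the gripper's body (75 mm by 190 mm) begins 51 mm behind the grasp point.
Start: joints at [-52.391, 22.042, 0.453, 0, -68.411, -14.817], TCP at [0.242, -0.576, 0.234] pointing down, gripper open.
Joint ranges: [-179.83, 179.83], [-69.29, 118.12], [-61.27, 80.66], [-181.25, 117.63], [-171.15, -9.14], [-177.46, 177.46]. Speed limits (degrees/s): [159.86, 159.86, 180, 180, 180, 180].

INTERFACE

Orientations are given as a 3x3 rotation matrix whose columns are the frame's x, y, z axes.
In Python, from station import r gives the robot as it stands.
- The arm moves only by the tool servo_tool, never from a script. Its argument "commands" is a list that holds one entry, the list of rows, each a list of 7 numbers: the closure, from 0 (fully open) to 1 (shut), then the shift along the tool's x, y, z in mm, then the turn, a rotation vector about the tool's x, y, z in rad. In form: [[[claw, x, y, z, ax, ay, az], ...]]. A call has exactly 5 rows; each row is the pose to reach, as a shift and turn from the pose commanded when the call began, along the tool's axes at that moment; what a row does not reach only later rows make up. A row lasts 1/10 s, in which the tool goes at most 50 mm and 8.59 degrees, less where a joint would pass 70% of its speed; a pose out of reach is approached as far as the arm can. A call with a gripper value outside its range is refused whole. The fingers move at their own pace and stop on an object; the grip force is fixed at half the most. Time passes only in rows, so rows that repeat a pose let the fingers close, or fill a call up. It gives the time, the measured TCP pose, the force, the opening and the grip force at its end, in the units of the state.
- r.sense(): the state, without advancing time (a new reading comes with each control period).
- r.capture(name): name is "scene" or "side" or "wrist"; returns a dict with "pixels" (384x512x3 uint8, red, green, blue), "camera_matrix" (3x3 intrinsics, pixels), "R" (3x3) and "t" (3): a world point X has camera coordinates R X + t. Camera axes: x right, y down, z forward; pixel columns grow to the right and rows downward; lengths in m; the calibration is good to about 2 mm. A picture is of the moment at which its call begins. There is no depth.
- r.finish_job(): hands the job in; it is judged then, once.
The state is a dict: "time_s": time; "joints": joint angles; "joint_velocities": joint speeds; "effort": joint torques, N m; "tcp_pos": TCP position; "ee_rot": TCP orientation; "wrist_force": force on the tool from outside, world axes, zero at the start; "moment": the same for the moment, N m; "gripper_width": opening from 0.0 (shut) to 1.0 (fully open); "gripper_force": force on a finger pad.
Only numpy, scipy, OpenCV 4.12 (cv2) and the standard library are available. Lean on these libraries where they do the work, as an engineer would, in place of code of your own. Each camera call takes 0.05 s, during which the arm holds its last target. There are 200 camera calls.

TASK

The chrome shaft standing proud of the bakelite function lever has to be pressed fully home: push the red handle of the locking clamp down until it snaps over centre and take your hand off it, so that the clamp stays locked on the shaft by itself. Then flick the yellow release lever so that the clamp springs open, and lay the finished function lever flat in the green tray. Do not force the handle against its stop (stay below 30 N on handle and release lever), do not push the shaft in by hand or drop the part, and leave the other things on the desk alone.

Things in the scene. Friction and masses are not known exactly. Their poses are not given: they have to be found in the camera images.
- clamp: Blue locking clamp, fixed to the desk. Origin mid-length on the desk; x points from its handle side to its anvil side, z up. Base plate 70 mm wide, 12 mm thick, x -170 to 165 mm. Cheek plates with the pivots: x -76 to 14 mm, 38 mm wide overall, 138 mm high. Pushing the handle down swings the jaw arm down through a toggle; it locks only onto a part.
- handle_pivot (a point): The handle's hinge, at clamp x -50 mm, 101 mm high; axis along the clamp's y. The handle's hard stop is set by an unseen adjusting screw: anywhere from 0.20 rad below level to 0.04 rad above, new in each run. So stop by feel.
- handle: The clamp's handle, origin on its hinge; its x points from grip end to hinge, z out of its upper face. Steel bar 14 mm wide, 8 mm thick; red grip 22 mm wide, 14 mm thick, 75 to 150 mm from the hinge. At rest it rises from the hinge towards the clamp's -x side, 1.13 rad above level (end 240 mm high), on a weak spring against a stop. Locked it stays down by itself; released it springs back up.
- handle_grip (a point): Upper face of the red grip, 120 mm from the hinge, 7 mm off the grip's centre line: push here, square to the grip, from the jaw side. It resists with 1 to 3 N, then up to 13 N while the shaft goes in, then weakens and gives way over centre, 5 to 10 mm before the hard stop. It is home once the force rises again after giving way; over 30 N is too much, so touch it slowly.
- release_tab (a point): Top centre of the yellow tab (34 x 34 mm) of the release lever, 82 mm high at rest, at clamp x -185 mm, y -65 mm, beside the handle. Press from above; it turns about an axle 55 mm towards +x. With the clamp locked it is free (1 to 3 N) for 1 to 11 mm, then takes 4 to 10 N for a few mm until the clamp springs open, 3 to 15 mm down. Bottoms at 18 mm; returns when let go.
- release (a joint): Angle of the release lever: 0 at rest, grows to 0.34 rad as its tab is pressed down.
- anvil_top (a point): Centre of the top of the steel anvil block (70 x 70 mm), 40 mm above the desk, at x = 120 mm of the clamp. The function lever lies on it.
- function_lever: Dark brown bakelite function lever, lying flat and loose on the anvil, about 80 g with its shaft. Origin: centre of the underside of its round hub (26 mm across, 16 mm tall); x points along its arm (12 mm wide, 9 mm tall, ending 70 mm from the hub's centre). At the start the arm points along the clamp's +x, give or take 0.3 rad.
- lever_hub (a point): Centre of the hub, 8 mm above the lever's underside: the place to grasp. To stay clear of the raised jaw arm, close the fingers along the clamp's y axis.
- shaft: The chrome headed shaft in the hub; it slides with stiff friction (about 10 N) along the hub's axis. Its head is a disc 16 mm across and 4 mm thick. Position given: on the hub axis, 7 mm (less what it has been pressed) above the lever's underside.
- shaft_head (a point): Centre of the top of the shaft's head: 27 mm above the lever's underside when fully out, 20 mm when home (head lying on the hub).
- jaw: Steel jaw arm with a round orange pad (16 mm across). Origin on its pivot (clamp x 0, 90 mm high), x along the arm; the pad's pressing face is 120 mm out along x, 30 mm to -z. Handle up: arm about upright, 1.35 to 1.9 rad above level, top 240 mm high, pad facing +x and reaching out to clamp x 70 mm. Handle down: the springy arm presses the shaft head with up to 20 N.
- tray: The green open tray, 160 mm along its x, 180 mm along its y, 25 mm tall, walls 4 mm. Origin: centre of its underside; inner floor 4 mm above it. It is heavy and stands still.
- cassette_shell: Bystander, not to be disturbed: a white cassette shell, 100 x 64 x 12 mm, lying flat. Origin under its centre.
- capstan: Bystander, not to be disturbed: a chrome capstan: 52 mm flywheel disc, 9 mm thick, with a thin shaft standing up to 62 mm. Origin under its centre.
- grease_jar: Bystander, not to be disturbed: an amber glass jar, 44 mm across, 50 mm tall. Origin under its centre.
- screwdriver: Bystander, not to be disturbed: a loose screwdriver, 160 mm long, lying on the desk. Origin under its centre.
- screw_cup: Bystander, not to be disturbed: a steel cup, 60 mm across, 50 mm tall. Origin under its centre.
- cork_block: Bystander, not to be disturbed: a cork block, 70 x 45 x 30 mm. Origin under its centre.
Things that resemble listed ones, but are neither listed nor needed, are in the scene too. There is more than one size of the tray; the one meant has the size given above.

How it is judged (in metres and radians):
On the way, in this order (a step that is already met when the one before it is completed fails the run):
1. the clamp is locked: its pad presses on the home shaft with nothing touching the handle (contact force between jaw and shaft above 12 N and contact force between handle and the fingers below 0.3 N and contact force between handle and the arm below 0.3 N and z of shaft_head in the frame of function_lever below 0.0215 m), for 0.3 s.
2. the release lever is pressed while the clamp still holds the part (value of joint release above 0.02 rad and (contact force between release and the fingers above 0.2 N or contact force between release and the arm above 0.2 N) and contact force between jaw and shaft above 5 N), for 0.01 s.
3. the clamp has sprung open (angle between handle's own x axis and vertical above 2.1 rad), for 0.1 s.
At the end, for the whole second after the job is handed in: The function lever lies flat (within 0.12 rad) and at rest on the floor of the green tray, right way up, its shaft pressed home to within 1.5 mm, and the clamp stands open with its handle up (more than 0.52 rad above level) (z of shaft_head in the frame of function_lever below 0.0215 m and angle between handle's own x axis and vertical above 2.1 rad and x of lever_hub in the frame of tray between -0.072 and 0.072 m and y of lever_hub in the frame of tray between -0.082 and 0.082 m and z of lever_hub in the frame of tray below 0.017 m and angle between function_lever's own z axis and vertical below 0.12 rad and linear speed of function_lever below 0.02 m/s); the robot touches nothing.
It fails at once if the clamp handle is pushed with more than 30 N (contact force between handle and the fingers above 30 N or contact force between handle and the arm above 30 N).
It fails at once if the yellow release lever is pushed with more than 30 N (contact force between release and the fingers above 30 N or contact force between release and the arm above 30 N).
It fails at once if the robot pushes on the shaft head itself with more than 4 N (contact force between shaft and the fingers above 4 N or contact force between shaft and the arm above 4 N).
It fails at once if the function lever is dropped (falls freely at more than 0.6 m/s) (linear speed of function_lever above 0.6 m/s and (contact force between function_lever and the fingers below 0.05 N and contact force between function_lever and the arm below 0.05 N)).
It fails at once if another thing on the desk is knocked more than 30 mm away (distance of any of cassette_shell, capstan, grease_jar, screwdriver, screw_cup, cork_block from where it was at the start of the episode above 0.03 m).
It also fails if it takes over 69 s, if anything falls off the work surface, if the arm or the gripper's body presses on something with over 40 N, if the wrist force passes 120 N, or if a joint passes its speed limit or range.

## Working session

There is one attempt and no reset: what is moved stays moved. The work goes in short steps, Python scripts to look and compute and a tool call to move; the robot and the scene stay as the last step left them, time stands still between calls to the robot, and variables do not carry over. Pictures are saved under pics/ and viewed, at most 10 in all, crops included, and the job is handed in when it is done.

Besides the shell and the picture viewer there is one more tool, called after "Request:" in YAML: its name, and indented under it one key for each argument. servo_tool: Moves the arm, as the interface text tells. Its arguments: {"type":"object","properties":{"commands":{"type":"array","items":{"type":"array","items":{"type":"array","items":{"type":"number"}}}}},"required":["commands"]}

```bash
mkdir -p pics; cat > cam.py <<'E'
from station import r
import cv2,numpy as np,pickle
def snap(n,f):
    c=r.capture(n); cv2.imwrite('pics/'+f+'.png',c['pixels'][:,:,::-1]); pickle.dump(c,open('pics/'+f+'.pkl','wb')); return c
def ray(c,u,v):
    K,R,t=(np.array(c[k]) for k in('camera_matrix','R','t'))
    return -R.T@t, R.T@np.linalg.solve(K,[u,v,1])
def onz(c,u,v,z):
    o,d=ray(c,u,v); return o+d*(z-o[2])/d[2]
def proj(c,X):
    K,R,t=(np.array(c[k]) for k in('camera_matrix','R','t'))
    p=K@(R@np.array(X)+t); return p[:2]/p[2]
def load(f): return pickle.load(open('pics/'+f+'.pkl','rb'))
E
python3 - <<'E'
from cam import *
for n in('scene','side'):
    c=snap(n,n+'0'); print(n,-np.array(c['R']).T@c['t'],np.array(c['R'])[2])
s=r.sense();print(s['time_s'],s['tcp_pos'],s['ee_rot'],s['wrist_force'])
E
```

```text
scene [1.22627106 0.34487997 1.32353174] [-0.49933542 -0.29026759 -0.8163387 ]
side [0.45717926 0.61053651 0.90003301] [ 0.06078337 -0.67959633 -0.73106375]
0.1 [ 0.24191383 -0.57571937  0.23257024] [[-9.21996597e-01 -3.87196990e-01 -8.75588305e-04]
 [-3.87197961e-01  9.21994896e-01  1.77497559e-03]
 [ 1.20022742e-04  1.97554746e-03 -9.99998041e-01]] [ 0.25297153 -0.29447198 -0.36615614]
```

View pics/scene0.png

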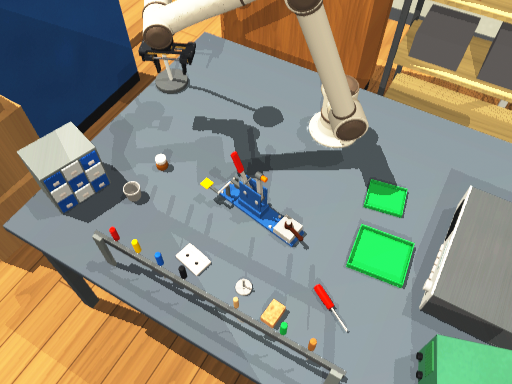

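View pics/side0.png

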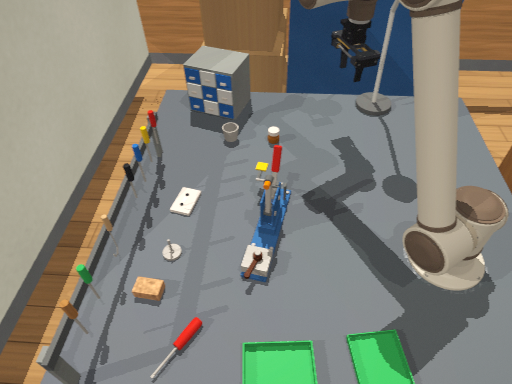

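The scene view shows the clamp from the yellow tab (207,183) to the anvil (287,230), with the big tray at (381,255). The side view shows the tab at (262,167), the anvil at (257,260) and the big tray at (280,365). I'll enlarge both to fit the clamp pose.

```bash
python3 - <<'E'
from cam import *
a=cv2.imread('pics/scene0.png')[145:250,190:320]; b=cv2.imread('pics/side0.png')[140:285,225:305]
a=cv2.resize(a,None,fx=4,fy=4,interpolation=cv2.INTER_CUBIC);b=cv2.resize(b,None,fx=3.4,fy=3.4,interpolation=cv2.INTER_CUBIC)
o=np.zeros((500,800,3),np.uint8);o[:420,:520]=a;o[:b.shape[0],525:525+b.shape[1]]=b[:500];cv2.imwrite('pics/crop0.png',o)
for f in('scene0','side0'):
    c=load(f);h=cv2.cvtColor(c['pixels'],cv2.COLOR_RGB2HSV)
    for nm,lo,hi in(('yel',(25,150,150),(33,255,255)),('grn',(50,150,60),(75,255,255)),('red',(0,200,90),(5,255,255)),('org',(8,180,150),(18,255,255)),('blue',(100,150,60),(120,255,255))):
        n,l,st,ce=cv2.connectedComponentsWithStats(cv2.inRange(h,lo,hi))
        for i in range(1,n):
            if st[i,4]>12: print(f,nm,st[i],ce[i].round(1), cv2.boxPoints(cv2.minAreaRect(np.argwhere(l==i)[:,::-1].astype(np.float32))).round(1).tolist() if nm in('grn','yel') else '')
E
```

```text
scene0 yel [200 178  13  11  83] [206.3 182.9] [[200.0, 183.0], [206.5, 176.5], [212.5, 182.5], [206.0, 189.0]]
scene0 yel [131 239   6   6  28] [133.8 241.6] [[131.0, 239.0], [136.0, 239.0], [136.0, 244.0], [131.0, 244.0]]
scene0 grn [ 364  179   44   39 1148] [385.4 197.7] [[362.5, 206.3000030517578], [370.6000061035156, 178.0], [408.8999938964844, 189.0], [400.79998779296875, 217.1999969482422]]
scene0 grn [ 346  224   69   64 2719] [380.6 255.2] [[344.79998779296875, 267.1000061035156], [360.8999938964844, 223.10000610351562], [417.3999938964844, 243.8000030517578], [401.20001220703125, 287.79998779296875]]
scene0 grn [280 322   8  13  81] [283.2 327.9] [[280.0, 322.0], [287.0, 322.0], [287.0, 334.0], [280.0, 334.0]]
scene0 grn [425 343   8  33 193] [428.3 358.9] [[425.0, 343.0], [432.0, 343.0], [432.0, 375.0], [425.0, 375.0]]
scene0 red [231 152  13  21 135] [237.  161.7] 
scene0 red [110 227   9  14  71] [114.  233.4] 
scene0 red [314 285  20  24 207] [323.4 296.2] 
scene0 org [236   0  40  22 314] [252.    8.6] 
scene0 org [ 323    0   51   78 2348] [349.1  28.9] 
scene0 org [
[... 1490 characters left out ...]
] [276.2 158.2] 
side0 red [174 318  28  32 323] [187.6 332.8] 
side0 org [264 181   7   8  31] [267.1 185.1] 
side0 blue [ 287    0   93   94 5235] [321.1  53.1] 
side0 blue [365   0  29  52 785] [378.4  24.7] 
side0 blue [ 379    4   34   92 2093] [398.7  57.4] 
side0 blue [348  50   7   6  22] [351.2  52.6] 
side0 blue [185  68  15  16 152] [192.2  74.9] 
side0 blue [216  74  15  16 166] [223.2  81. ] 
side0 blue [202  86  15  15 146] [209.2  92.7] 
side0 blue [190  97  14  15 129] [196.6 103.6] 
side0 blue [219 104  14  15 137] [226.  110.1] 
side0 blue [133 144   9  17  91] [137.1 152.2] 
side0 blue [ 253  188   37   61 1009] [270.5 222.2] 
side0 blue [250 274  16   8  69] [257.9 277.6]
```

View pics/crop0.png

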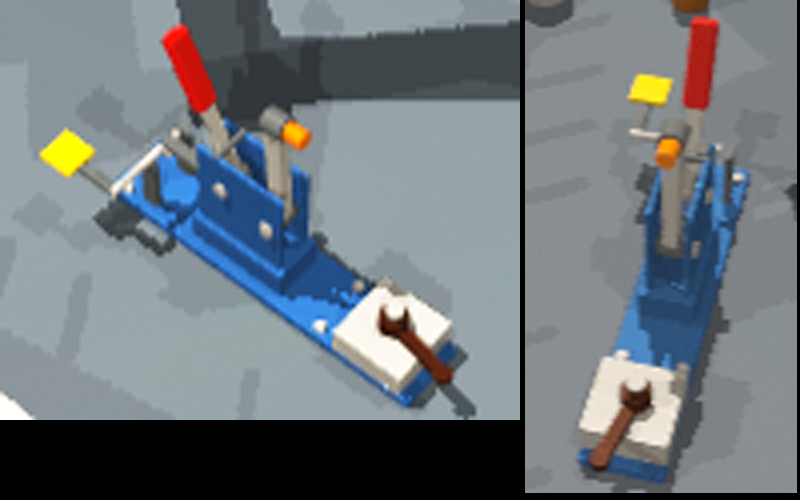

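The crops show the tab, red grip, anvil, shaft head and the lever arm pointing down-right. I'll fit the clamp pose from these points.

```bash
python3 - <<'E'
from cam import *
from scipy.optimize import least_squares as ls
S,D=load('scene0'),load('side0')
a=lambda x,y:(190+x/4,145+y/4); b=lambda x,y:(225+(x-525)/3.4,140+y/3.4)
P=[((-.185,-.065,.082),(206.5,183.1),(261.8,165.9)),((.12,0,.04),a(393,330),b(635.5,405)),((-.098,0,.2027),(237.2,162),(276.4,158.4))]
def W(p,X): c,s=np.cos(p[2]),np.sin(p[2]); return np.array([p[0]+c*X[0]-s*X[1],p[1]+s*X[0]+c*X[1],X[2]])
f=lambda p:np.concatenate([np.r_[proj(S,W(p,X))-u,proj(D,W(p,X))-v] for X,u,v in P])
g=[ls(f,[.5,-.05,y]) for y in(-1.5,0,1.5,3)]; q=min(g,key=lambda q:q.cost); print(q.x,q.cost,q.fun.round(1)); p=q.x
for n,X in dict(grip=(-.101,.0,.21),tab=P[0][0],anvil=(.12,0,.04)).items(): print(n,W(p,X).round(4))
print('head',onz(S,*a(398,313),.067),onz(D,*b(636,388),.067)); print('end',onz(S,*a(443,378),.047),onz(D,*b(598,462),.047))
print('tray',onz(S,380.6,255.2,.008),onz(D,278.5,362.7,.008))
print([onz(S,*k,.025)[:2].round(3) for k in((361,223),(417,244),(401,288),(345,267))])
np.save('clamp.npy',p)
E
```

```text
[ 0.49205059 -0.05534927  1.38814575] 3.600360910838147 [ 0.1 -1.  -0.7  0.5 -0.  -1.7 -0.9 -0.3  0.  -0.5 -0.5  1.1]
grip [ 0.4737 -0.1547  0.21  ]
tab [ 0.5224 -0.2491  0.082 ]
anvil [0.5138 0.0627 0.04  ]
head [0.51815479 0.06764196 0.067     ] [0.51049105 0.06533662 0.067     ]
end [0.54282981 0.12244784 0.047     ] [0.53541966 0.11916446 0.047     ]
tray [0.44486949 0.36536358 0.008     ] [0.44624205 0.31234005 0.008     ]
[array([0.374, 0.265]), array([0.358, 0.453]), array([0.529, 0.459]), array([0.55 , 0.283])]
```

```bash
cat > go.py <<'E'
from cam import *
from scipy.spatial.transform import Rotation as Ro
p=np.load('clamp.npy'); 
def W(X): c,s=np.cos(p[2]),np.sin(p[2]); return np.array([p[0]+c*X[0]-s*X[1],p[1]+s*X[0]+c*X[1],X[2]])
cx=np.array([np.cos(p[2]),np.sin(p[2]),0]); cy=np.array([-cx[1],cx[0],0])
Rt=np.c_[-cx,cy,[0,0,-1]]
def go(X,R=Rt,world=False):
    s=r.sense(); E=np.array(s['ee_rot']); t=X if world else W(X)
    d=E.T@(np.array(t)-s['tcp_pos'])*1000; rv=Ro.from_matrix(E.T@R).as_rotvec()
    print('t',s['time_s'],'clampTCP',cl(s['tcp_pos']),'shift',d.round(1),'rv',rv.round(3),'F',np.round(s['wrist_force'],2))
def cl(X): d=np.array(X)-[p[0],p[1],0]; return np.round([d@cx*1000,d@cy*1000,d[2]*1000],1)
E
python3 -c "
from go import *
go((-.070,0,.30))"
```

```text
t 0.1 clampTCP [-557.1  151.5  232.6] shift [-393.7  324.5  -66.8] rv [ 0.002  0.001 -0.991] F [ 0.25 -0.29 -0.37]
```

Request:
servo_tool:
  commands:
    - [[1,-10,8,-40,0,0,-0.1],[1,-40,30,-80,0,0,-0.25],[1,-75,60,-90,0,0,-0.4],[1,-110,90,-90,0,0,-0.55],[1,-145,120,-90,0,0,-0.7]]

```text
time_s: 0.6
tcp_pos: [0.3298, -0.4077, 0.3238]
ee_rot: [[-0.451, -0.893, 0.001], [-0.893, 0.451, -0.0], [-0.0, -0.001, -1.0]]
wrist_force: [1.3, 0.5, -0.5]
gripper_width: 0.627
gripper_force: 0.0
```

```bash
python3 -c "
from go import *
go((-.070,0,.32))"
```

```text
t 0.6 clampTCP [-376.    95.6  323.8] shift [-320.5   -5.7    3.9] rv [-0.001  0.    -0.285] F [ 1.32  0.51 -0.46]
```

Request:
servo_tool:
  commands:
    - [[1,-45,-1,4,0,0,-0.08],[1,-95,-2,4,0,0,-0.16],[1,-145,-3,4,0,0,-0.23],[1,-195,-4,4,0,0,-0.285],[1,-240,-5,4,0,0,-0.285]]

```text
time_s: 1.1
tcp_pos: [0.4435, -0.1958, 0.3194]
ee_rot: [[-0.185, -0.983, -0.0], [-0.983, 0.185, 0.0], [-0.0, 0.0, -1.0]]
wrist_force: [1.2, -0.4, -0.4]
gripper_width: 0.175
gripper_force: 0.0
```

```bash
python3 -c "
from go import *
go((-.070,0,.32))"
```

```text
t 1.1 clampTCP [-146.9   22.3  319.4] shift [-77.  -22.   -0.6] rv [ 0.     0.    -0.004] F [ 1.24 -0.38 -0.43]
```

Request:
servo_tool:
  commands:
    - [[1,-30,-10,0,0,0,-0.004],[1,-77,-22,0,0,0,-0.004],[1,-77,-22,0,0,0,-0.004],[1,-77,-22,0,0,0,-0.004],[1,-77,-22,0,0,0,-0.004]]

```text
time_s: 1.6
tcp_pos: [0.4787, -0.1269, 0.3193]
ee_rot: [[-0.183, -0.983, -0.001], [-0.983, 0.183, -0.0], [0.0, 0.001, -1.0]]
wrist_force: [-0.6, -0.0, 0.4]
gripper_width: 0.003
gripper_force: 0.0
```

```bash
python3 -c "
from go import *
go((-.070,0,.32))
c=snap('wrist','w1')
print(c['R'],c['t'])
for X in ((-.185,-.065,.082),(.12,0,.04),(-.114,0,.24),(-.05-.12*.427+.0063,0,.2125)): print(X,proj(c,W(X)))"
```

```text
t 1.6 clampTCP [-7.280e+01  2.000e-01  3.193e+02] shift [-2.8 -0.2 -0.7] rv [ 0.001 -0.    -0.002] F [-0.65 -0.02  0.4 ]
[[-9.82968439e-01  1.83773330e-01  6.41983214e-04]
 [ 1.75220284e-01  9.36155009e-01  3.04814125e-01]
 [ 5.54157109e-02  2.99735153e-01 -9.52411643e-01]] [ 0.4933142  -0.02857866  0.48455922]
(-0.185, -0.065, 0.082) [198.54137891  68.63292435]
(0.12, 0, 0.04) [253.56906044 271.23942892]
(-0.114, 0, 0.24) [252.90710304 151.71092553]
(-0.09494, 0, 0.2125) [253.03248453 167.57280406]
```

View pics/w1.png

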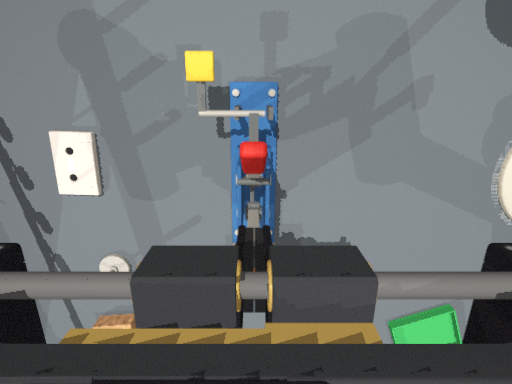

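The wrist view agrees with the fit to about 2 mm: tab at (200,66) against a predicted (198.5,68.6), handle end at (253,150). Now I'll lower the closed fingers beside the grip.

Request:
servo_tool:
  commands:
    - [[1,2,0,35,0,0,0],[1,2,0,70,0,0,0],[1,2,0,95,0,0,0],[1,2,0,95,0,0,0],[1,2,0,95,0,0,0]]

```text
time_s: 2.15
tcp_pos: [0.4789, -0.1295, 0.2253]
ee_rot: [[-0.184, -0.983, 0.0], [-0.983, 0.184, -0.001], [0.001, -0.001, -1.0]]
wrist_force: [-0.0, -0.2, 0.2]
gripper_width: 0.008
gripper_force: 0.0
```

```bash
python3 -c "
from go import *
go((-.0854,0,.2235))
c,s=np.cos,np.sin
for a in np.arange(1.13,-.25,-.1): print(round(a,2),np.round([-50-120*c(a)+7*s(a)+9.5,112+120*s(a)+7*c(a)],1))"
```

```text
t 2.15 clampTCP [-75.3  -0.5 225.3] shift [10.1  0.5  1.8] rv [-0.001 -0.001 -0.003] F [-0.01 -0.15  0.21]
1.13 [-85.4 223.5]
1.03 [-96.3 218.5]
0.93 [-106.6  212.4]
0.83 [-116.3  205.3]
0.73 [-125.3  197.2]
0.63 [-133.3  188.4]
0.53 [-140.5  178.7]
0.43 [-146.7  168.4]
0.33 [-151.8  157.5]
0.23 [-155.7  146.2]
0.13 [-158.6  134.5]
0.03 [-160.2  122.6]
-0.07 [-160.7  110.6]
-0.17 [-160.    98.6]
```

Request:
servo_tool:
  commands:
    - [[1,5,0,1,0,0,0],[1,10,0,2,0,0,0],[1,14,0,3,0,0,0],[1,18,0,5,0,0,0],[1,21,0,7,0,0,0]]

```text
time_s: 2.65
tcp_pos: [0.4754, -0.1495, 0.2183]
ee_rot: [[-0.183, -0.983, 0.002], [-0.983, 0.183, -0.0], [-0.0, -0.002, -1.0]]
wrist_force: [0.7, 1.5, 3.1]
gripper_width: 0.007
gripper_force: 1.3
```

```bash
python3 -c "
from go import *
go((-.1163,0,.2053))"
```

```text
t 2.65 clampTCP [-95.6  -0.8 218.3] shift [20.7  0.8 13. ] rv [-0.002  0.    -0.001] F [0.73 1.54 3.06]
```

Request:
servo_tool:
  commands:
    - [[1,6,0.5,3,0,0,0],[1,12,0.5,7,0,0,0],[1,18,0.5,11,0,0,0],[1,24,0.5,16,0,0,0],[1,29.5,0.5,21,0,0,0]]

```text
time_s: 3.15
tcp_pos: [0.4691, -0.1787, 0.1962]
ee_rot: [[-0.183, -0.983, 0.0], [-0.983, 0.183, -0.0], [0.0, -0.0, -1.0]]
wrist_force: [0.9, 0.2, 3.6]
gripper_width: 0.008
gripper_force: 1.5
```

```bash
python3 -c "
from go import *
go((-.1467,0,.1684))"
```

```text
t 3.15 clampTCP [-125.5    0.2  196.2] shift [21.2 -0.2 27.8] rv [-0.    -0.    -0.001] F [0.88 0.21 3.59]
```

Request:
servo_tool:
  commands:
    - [[1,4.5,0,4.5,0,0,0],[1,8.5,0,9,0,0,0],[1,12,0,14,0,0,0],[1,15.5,0,18.5,0,0,0],[1,18.5,0,23,0,0,0]]

```text
time_s: 3.65
tcp_pos: [0.4655, -0.1964, 0.173]
ee_rot: [[-0.183, -0.983, -0.0], [-0.983, 0.183, 0.0], [-0.0, 0.0, -1.0]]
wrist_force: [1.5, 0.5, 2.4]
gripper_width: 0.002
gripper_force: 1.3
```

```bash
python3 -c "
from go import *
go((-.1518,0,.1575))"
```

```text
t 3.65 clampTCP [-143.5    0.5  173. ] shift [ 8.3 -0.5 15.5] rv [ 0.     0.    -0.001] F [1.54 0.51 2.39]
```

Request:
servo_tool:
  commands:
    - [[1,2,0,3,0,0,0],[1,4,0,6,0,0,0],[1,5.5,0,9,0,0,0],[1,7,0,12.5,0,0,0],[1,8.3,0,15.5,0,0,0]]

```text
time_s: 4.15
tcp_pos: [0.4639, -0.2043, 0.1576]
ee_rot: [[-0.183, -0.983, -0.0], [-0.983, 0.183, 0.0], [-0.0, 0.0, -1.0]]
wrist_force: [2.1, 1.1, 2.3]
gripper_width: 0.006
gripper_force: 1.0
```

Request:
servo_tool:
  commands:
    - [[1,1,0,3,0,0,0],[1,2,0,5.5,0,0,0],[1,2.7,0,8,0,0,0],[1,3.4,0,10.5,0,0,0],[1,4,0,12.5,0,0,0]]

```text
time_s: 4.65
tcp_pos: [0.464, -0.2085, 0.1466]
ee_rot: [[-0.182, -0.983, 0.001], [-0.983, 0.182, -0.001], [0.001, -0.002, -1.0]]
wrist_force: [-0.5, 2.3, 9.3]
gripper_width: 0.004
gripper_force: 4.9
```

Request:
servo_tool:
  commands:
    - [[1,0.5,0,2,0,0,0],[1,1,0,4,0,0,0],[1,1.4,0,6,0,0,0],[1,1.8,0,8,0,0,0],[1,2.2,0,10,0,0,0]]

```text
time_s: 5.15
tcp_pos: [0.4638, -0.2111, 0.1377]
ee_rot: [[-0.182, -0.983, 0.002], [-0.983, 0.182, -0.002], [0.001, -0.003, -1.0]]
wrist_force: [-1.6, 1.5, 12.4]
gripper_width: 0.002
gripper_force: 6.2
```

Request:
servo_tool:
  commands:
    - [[1,0.2,0,1.5,0,0,0],[1,0.4,0,3,0,0,0],[1,0.6,0,4.5,0,0,0],[1,0.8,0,6,0,0,0],[1,1,0,7.5,0,0,0]]

```text
time_s: 5.65
tcp_pos: [0.4633, -0.2126, 0.13]
ee_rot: [[-0.182, -0.983, 0.002], [-0.983, 0.182, -0.003], [0.002, -0.002, -1.0]]
wrist_force: [-1.3, -1.4, 10.5]
gripper_width: 0.005
gripper_force: 5.3
```

Request:
servo_tool:
  commands:
    - [[1,0,0,1,0,0,0],[1,0,0,2,0,0,0],[1,0,0,3,0,0,0],[1,0,0,4,0,0,0],[1,0,0,5,0,0,0]]

```text
time_s: 6.15
tcp_pos: [0.463, -0.2132, 0.1247]
ee_rot: [[-0.182, -0.983, 0.001], [-0.983, 0.182, -0.003], [0.003, -0.001, -1.0]]
wrist_force: [-2.1, -4.8, 9.0]
gripper_width: 0.006
gripper_force: 4.3
```

Request:
servo_tool:
  commands:
    - [[1,0,0,1,0,0,0],[1,0,0,2,0,0,0],[1,0,0,3,0,0,0],[1,0,0,4,0,0,0],[1,0,0,4,0,0,0]]

```text
time_s: 6.65
tcp_pos: [0.4627, -0.213, 0.12]
ee_rot: [[-0.182, -0.983, 0.0], [-0.983, 0.182, -0.003], [0.003, -0.001, -1.0]]
wrist_force: [-1.1, -4.1, 5.9]
gripper_width: 0.006
gripper_force: 2.9
```

Request:
servo_tool:
  commands:
    - [[1,0,0,1,0,0,0],[1,0,0,2,0,0,0],[1,0,0,3,0,0,0],[1,0,0,4,0,0,0],[1,0,0,4,0,0,0]]

```text
time_s: 7.15
tcp_pos: [0.4622, -0.2112, 0.1144]
ee_rot: [[-0.184, -0.983, -0.001], [-0.983, 0.184, 0.001], [-0.001, 0.001, -1.0]]
wrist_force: [-0.0, -0.7, 0.5]
gripper_width: 0.005
gripper_force: 0.3
```

Request:
servo_tool:
  commands:
    - [[1,0,0,0.5,0,0,0],[1,0,0,1,0,0,0],[1,0,0,1.5,0,0,0],[1,0,0,2,0,0,0],[1,0,0,2,0,0,0]]

```text
time_s: 7.65
tcp_pos: [0.4626, -0.2113, 0.1128]
ee_rot: [[-0.183, -0.983, -0.001], [-0.983, 0.183, 0.0], [-0.0, 0.001, -1.0]]
wrist_force: [0.8, -0.3, -0.0]
gripper_width: 0.003
gripper_force: 0.0
```

Request:
servo_tool:
  commands:
    - [[1,0,0,0.6,0,0,0],[1,0,0,1.2,0,0,0],[1,0,0,1.8,0,0,0],[1,0,0,2.4,0,0,0],[1,0,0,2.4,0,0,0]]

```text
time_s: 8.15
tcp_pos: [0.4631, -0.2115, 0.1115]
ee_rot: [[-0.183, -0.983, 0.001], [-0.983, 0.183, -0.0], [0.0, -0.001, -1.0]]
wrist_force: [-1.8, 1.6, 5.6]
gripper_width: 0.005
gripper_force: 2.8
```

Request:
servo_tool:
  commands:
    - [[1,0,0,0.6,0,0,0],[1,0,0,1.2,0,0,0],[1,0,0,1.8,0,0,0],[1,0,0,1.8,0,0,0],[1,0,0,1.8,0,0,0]]

```text
time_s: 8.65
tcp_pos: [0.4637, -0.2116, 0.1113]
ee_rot: [[-0.182, -0.983, 0.003], [-0.983, 0.182, -0.001], [0.001, -0.003, -1.0]]
wrist_force: [-3.1, 2.5, 12.9]
gripper_width: 0.002
gripper_force: 6.7
```

The force rose again after the handle gave way (5.9, then 0, then 12.9 N), so it's home. I'll lift off and check.

Request:
servo_tool:
  commands:
    - [[1,0,0,-10,0,0,0],[1,0,0,-40,0,0,0],[1,10,-20,-60,0,0,0],[1,25,-60,-60,0,0,0],[1,25,-72,-60,0,0,0]]

```text
time_s: 9.15
tcp_pos: [0.532, -0.2509, 0.1697]
ee_rot: [[-0.184, -0.983, 0.004], [-0.983, 0.184, -0.001], [0.001, -0.004, -1.0]]
wrist_force: [-0.6, 0.3, -0.8]
gripper_width: 0.008
gripper_force: 0.0
```

```bash
python3 - <<'E'
from go import *
s=r.sense();print(np.round(s['joints'],1))
for sg in(1,-1):
    Rn=np.c_[sg*cy,sg*cx,[0,0,-1]]
    go((-.185,-.070,.14),Rn)
b=[]
for n,w in(('scene',(190,145,130,105)),('side',(215,140,100,140))):
    c=snap(n,n+'1'); x,y,a,h=w; b.append(cv2.resize(cv2.imread('pics/%s1.png'%n)[y:y+h,x:x+a],(a*4 if n=='scene' else 270,h*4 if n=='scene' else 378)))
b=[cv2.copyMakeBorder(i,0,420-i.shape[0],0,0,0) for i in b]
cv2.imwrite('pics/crop1.png',np.hstack(b))
E
```

```text
[ -9.5  21.4 -10.3   0.1 -58.1  -1.2]
t 9.15 clampTCP [-185.1  -74.8  169.7] shift [-0.1  4.9 29.7] rv [-0.004  0.002  1.568] F [-0.62  0.34 -0.76]
t 9.15 clampTCP [-185.1  -74.8  169.7] shift [-0.1  4.9 29.7] rv [-0.002 -0.004 -1.573] F [-0.62  0.34 -0.76]
```

View pics/crop1.png

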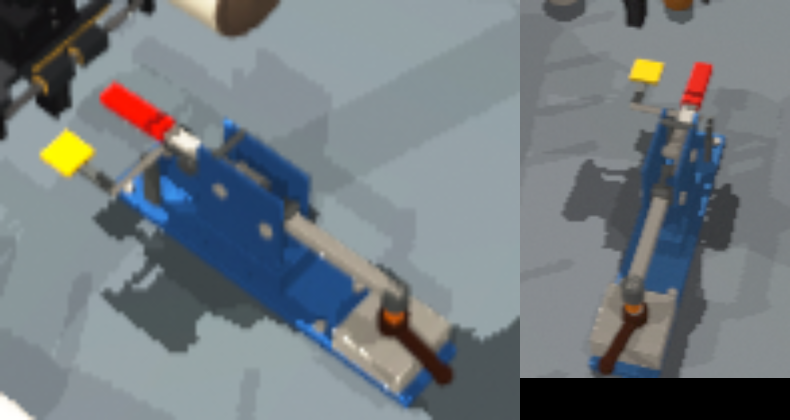

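The clamp is locked: handle down, orange pad on the shaft head. Next I'll turn the gripper 90° so its body stays clear of the handle's swing.

Request:
servo_tool:
  commands:
    - [[1,0,3,0,0,0,0.14],[1,0,3,0,0,0,0.28],[1,0,3,0,0,0,0.42],[1,0,3,0,0,0,0.56],[1,0,3,0,0,0,0.7]]

```text
time_s: 9.75
tcp_pos: [0.5243, -0.2478, 0.1683]
ee_rot: [[-0.777, -0.63, -0.002], [-0.63, 0.777, 0.001], [0.001, 0.002, -1.0]]
wrist_force: [-0.5, 0.4, 1.3]
gripper_width: 0.005
gripper_force: 0.0
```

Request:
servo_tool:
  commands:
    - [[1,0,0,0,0,0,0.14],[1,0,0,0,0,0,0.28],[1,0,0,0,0,0,0.42],[1,0,0,0,0,0,0.56],[1,0,0,0,0,0,0.7]]

```text
time_s: 10.25
tcp_pos: [0.5243, -0.2478, 0.1683]
ee_rot: [[-1.0, 0.019, -0.002], [0.019, 1.0, 0.001], [0.002, 0.001, -1.0]]
wrist_force: [-0.4, 0.2, -0.2]
gripper_width: 0.003
gripper_force: 0.0
```

```bash
python3 - <<'E'
from go import *
Rn=np.c_[cy,cx,[0,0,-1]]
Rn=Ro.from_rotvec(cx*.2).as_matrix()@Rn
print(Rn[:,2]@cy)
go((-.185,-.074,.11),Rn)
E
```

```text
0.19866933079506122
t 10.25 clampTCP [-183.4  -66.7  168.3] shift [-7.1 -2.8 58.3] rv [-0.016  0.197  0.163] F [-0.4   0.17 -0.24]
```

Request:
servo_tool:
  commands:
    - [[1,-3,-1,10,0,0.08,0.08],[1,-7,-3,25,-0.015,0.197,0.163],[1,-7,-3,45,-0.015,0.197,0.163],[1,-7,-3,58,-0.015,0.197,0.163],[1,-7,-3,58,-0.015,0.197,0.163]]

```text
time_s: 10.75
tcp_pos: [0.5305, -0.2508, 0.1086]
ee_rot: [[-0.964, 0.176, -0.199], [0.172, 0.984, 0.035], [0.202, -0.0, -0.979]]
wrist_force: [-1.1, 0.6, 0.2]
gripper_width: 0.003
gripper_force: 0.0
```

```bash
python3 - <<'E'
from go import *
Rn=Ro.from_rotvec(cx*.2).as_matrix()@np.c_[cy,cx,[0,0,-1]]
go((-.185,-.074,.10),Rn)
s=r.sense();print(np.array(s['ee_rot']).T@[0,0,-1])
E
```

```text
t 10.75 clampTCP [-185.2  -73.3  108.6] shift [-2.4  0.2  8.3] rv [-0.002 -0.003  0.006] F [-1.1   0.58  0.19]
[-2.01965626e-01  4.80578717e-04  9.79392493e-01]
```

Request:
servo_tool:
  commands:
    - [[1,-0.8,0,4,0,0,0],[1,-1.6,0,8,0,0,0],[1,-2.2,0,11,0,0,0],[1,-2.6,0,13,0,0,0],[1,-3,0,15,0,0,0]]

```text
time_s: 11.25
tcp_pos: [0.5331, -0.2518, 0.0958]
ee_rot: [[-0.965, 0.176, -0.193], [0.173, 0.984, 0.033], [0.195, -0.001, -0.981]]
wrist_force: [0.1, 0.4, -0.2]
gripper_width: 0.007
gripper_force: 0.0
```

Request:
servo_tool:
  commands:
    - [[1,-0.3,0,1.5,0,0,0],[1,-0.6,0,3,0,0,0],[1,-0.9,0,4.5,0,0,0],[1,-1.2,0,6,0,0,0],[1,-1.2,0,6,0,0,0]]

```text
time_s: 11.75
tcp_pos: [0.5331, -0.2519, 0.0894]
ee_rot: [[-0.965, 0.176, -0.193], [0.173, 0.984, 0.033], [0.196, -0.001, -0.981]]
wrist_force: [0.7, -0.9, 2.5]
gripper_width: 0.007
gripper_force: 0.7
```

Request:
servo_tool:
  commands:
    - [[1,-0.2,0,1,0,0,0],[1,-0.4,0,2,0,0,0],[1,-0.6,0,3,0,0,0],[1,-0.8,0,4,0,0,0],[1,-0.8,0,4,0,0,0]]

```text
time_s: 12.25
tcp_pos: [0.5331, -0.2518, 0.0852]
ee_rot: [[-0.965, 0.176, -0.193], [0.173, 0.984, 0.033], [0.196, -0.001, -0.981]]
wrist_force: [0.1, -1.2, 1.7]
gripper_width: 0.002
gripper_force: 0.9
```

Request:
servo_tool:
  commands:
    - [[1,-0.2,0,1,0,0,0],[1,-0.4,0,2,0,0,0],[1,-0.6,0,3,0,0,0],[1,-0.6,0,3,0,0,0],[1,-0.6,0,3,0,0,0]]

```text
time_s: 12.75
tcp_pos: [0.5331, -0.2517, 0.0822]
ee_rot: [[-0.965, 0.176, -0.193], [0.172, 0.984, 0.033], [0.196, -0.001, -0.981]]
wrist_force: [0.3, -0.4, 1.0]
gripper_width: 0.004
gripper_force: 0.9
```

```bash
cat > red.py <<'E'
from go import *
c=r.capture('side');h=cv2.cvtColor(c['pixels'],cv2.COLOR_RGB2HSV)[135:185,255:300];y,x=np.nonzero(cv2.inRange(h,(0,200,90),(5,255,255)));print(len(x),x.mean()+255,y.mean()+135,y.min()+135,y.max()+135)
E
python3 red.py
```

```text
163 278.6196319018405 156.5398773006135 144 169
```

Request:
servo_tool:
  commands:
    - [[1,1,0,-5,0,0,0],[1,0,0,-25,0,0,0],[1,0,0,-60,0,0,0],[1,0,0,-105,0,0,0],[1,0,0,-150,0,0,0]]

```text
time_s: 13.3
tcp_pos: [0.5616, -0.2563, 0.2306]
ee_rot: [[-0.965, 0.176, -0.195], [0.172, 0.984, 0.034], [0.198, -0.0, -0.98]]
wrist_force: [0.7, 0.5, 0.0]
gripper_width: 0.002
gripper_force: 0.0
```

```bash
python3 - <<'E'
from go import *
go((-.185,-.12,.30))
snap('side','side2'); snap('scene','scene2')
a=cv2.imread('pics/scene2.png')[145:250,190:320]; b=cv2.imread('pics/side2.png')[140:285,225:305]
a=cv2.resize(a,None,fx=4,fy=4,interpolation=cv2.INTER_CUBIC);b=cv2.resize(b,None,fx=3.4,fy=3.4,interpolation=cv2.INTER_CUBIC)
o=np.zeros((500,800,3),np.uint8);o[:420,:520]=a;o[:b.shape[0],525:525+b.shape[1]]=b[:500];cv2.imwrite('pics/crop2.png',o)
E
python3 red.py
```

```text
t 13.3 clampTCP [-184.9 -104.9  230.6] shift [ -1.1  -0.2 -71. ] rv [ 0.155 -0.157 -1.559] F [0.75 0.49 0.01]
173 276.2485549132948 158.16763005780348 145 171
```

View pics/crop2.png

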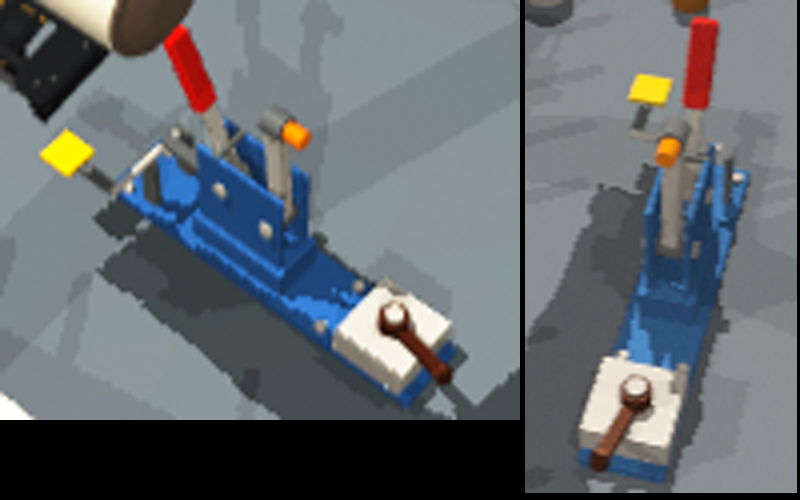

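The clamp is open and the shaft home; the hub is at crop (396,317) in the scene view and (635,388) in the side view. The wrist camera sits on the tool +x side, so I'll turn the gripper until that side faces away from the jaw.

Request:
servo_tool:
  commands:
    - [[0.5,0,0,-30,0.014,-0.014,-0.138],[0.5,0,0,-60,0.028,-0.028,-0.276],[0.5,0,0,-80,0.042,-0.042,-0.414],[0.5,0,0,-80,0.056,-0.056,-0.552],[0.5,0,0,-80,0.07,-0.07,-0.69]]

```text
time_s: 13.95
tcp_pos: [0.5771, -0.2587, 0.3068]
ee_rot: [[-0.859, -0.498, -0.116], [-0.499, 0.866, -0.021], [0.111, 0.039, -0.993]]
wrist_force: [-0.1, 0.2, -0.8]
gripper_width: 0.375
gripper_force: 0.0
```

Request:
servo_tool:
  commands:
    - [[0.5,0,0,0,0.014,-0.014,-0.138],[0.5,0,0,0,0.028,-0.028,-0.276],[0.5,0,0,0,0.042,-0.042,-0.414],[0.5,0,0,0,0.056,-0.056,-0.552],[0.5,0,0,0,0.07,-0.07,-0.69]]

```text
time_s: 14.45
tcp_pos: [0.5766, -0.2587, 0.3058]
ee_rot: [[-0.348, -0.937, -0.021], [-0.937, 0.348, -0.013], [0.02, 0.015, -1.0]]
wrist_force: [0.0, -0.0, 1.2]
gripper_width: 0.505
gripper_force: 0.0
```

```bash
cat > hub.py <<'E'
from go import *
S,D=load('scene2'),load('side2')
print(onz(S,190+396/4,145+317/4,.06),onz(D,225+(635-525)/3.4,140+388/3.4,.06))
E
python3 - <<'E'
from go import *
import hub
go((-.10,-.10,.31)); print(np.round(r.sense()['joints'],1))
print(cl(onz(hub.S,289,224.25,.06)))
E
```

```text
[0.51838158 0.06642492 0.06      ] [0.5117085  0.06080293 0.06      ]
t 14.45 clampTCP [-184.6 -120.1  305.8] shift [-79.8  34.4  -5.2] rv [ 0.017 -0.018 -0.173] F [ 0.03 -0.01  1.23]
[ -9.1  21.    8.8   0.9 -78.9 -11.5]
[124.5  -3.8  60. ]
```

Request:
servo_tool:
  commands:
    - [[0.4,-28,17,-2,0,0,-0.145],[0.4,-56,34,-5,0,0,-0.29],[0.4,-84,51,-8,0,0,-0.435],[0.4,-112,68,-10,0,0,-0.58],[0.4,-140,85,-10,0,0,-0.725]]

```text
time_s: 14.95
tcp_pos: [0.5464, -0.0968, 0.3146]
ee_rot: [[0.361, -0.932, -0.021], [-0.933, -0.361, -0.014], [0.006, 0.025, -1.0]]
wrist_force: [0.5, -0.8, 0.9]
gripper_width: 0.6
gripper_force: 0.0
```

Request:
servo_tool:
  commands:
    - [[0.4,-32,-6,0,0,0,-0.145],[0.4,-64,-12,0,0,0,-0.29],[0.4,-96,-18,0,0,0,-0.435],[0.4,-128,-23,0,0,0,-0.58],[0.4,-160,-28,0,0,0,-0.725]]

```text
time_s: 15.45
tcp_pos: [0.5154, 0.0625, 0.3125]
ee_rot: [[0.888, -0.458, -0.022], [-0.459, -0.888, -0.015], [-0.012, 0.024, -1.0]]
wrist_force: [0.7, 0.6, -0.3]
gripper_width: 0.605
gripper_force: 0.0
```

Request:
servo_tool:
  commands:
    - [[0.4,0,0,0,0,0,-0.145],[0.4,0,0,0,0,0,-0.29],[0.4,0,0,0,0,0,-0.435],[0.4,0,0,0,0,0,-0.58],[0.4,0,0,0,0,0,-0.725]]

```text
time_s: 15.95
tcp_pos: [0.5158, 0.0613, 0.3124]
ee_rot: [[0.969, 0.246, -0.022], [0.246, -0.969, -0.015], [-0.025, 0.009, -1.0]]
wrist_force: [0.2, 0.4, 0.3]
gripper_width: 0.602
gripper_force: 0.0
```

Request:
servo_tool:
  commands:
    - [[0.4,0,0,0,0,0,-0.145],[0.4,0,0,0,0,0,-0.29],[0.4,0,0,0,0,0,-0.435],[0.4,0,0,0,0,0,-0.58],[0.4,0,0,0,0,0,-0.725]]

```text
time_s: 16.45
tcp_pos: [0.5158, 0.0612, 0.3124]
ee_rot: [[0.562, 0.827, -0.022], [0.827, -0.562, -0.015], [-0.025, -0.01, -1.0]]
wrist_force: [0.7, 0.3, -1.2]
gripper_width: 0.601
gripper_force: 0.0
```

```bash
python3 - <<'E'
from go import *
Rf=np.c_[cx,-cy,[0,0,-1]]
go((.515,.064,.30),Rf,True); print(np.round(r.sense()['joints'],1))
E
```

```text
t 16.45 clampTCP [119.   -2.2 312.4] shift [ 2.1 -2.1 12.4] rv [-0.015  0.023 -0.415] F [ 0.66  0.26 -1.19]
[ 24.8   9.6  -5.6   0.3 -76.3 120.9]
```

Request:
servo_tool:
  commands:
    - [[0.4,2,-2,5,-0.005,0.008,-0.14],[0.4,2,-2,12,-0.01,0.016,-0.28],[0.4,2,-2,12,-0.015,0.023,-0.415],[0.4,2,-2,12,-0.015,0.023,-0.415],[0.4,2,-2,12,-0.015,0.023,-0.415]]

```text
time_s: 16.95
tcp_pos: [0.5157, 0.0638, 0.3013]
ee_rot: [[0.19, 0.982, 0.002], [0.982, -0.19, -0.0], [0.0, 0.002, -1.0]]
wrist_force: [-0.3, -0.1, 0.3]
gripper_width: 0.602
gripper_force: 0.0
```

```bash
python3 - <<'E'
from go import *
Rf=np.c_[cx,-cy,[0,0,-1]]
go((.515,.064,.30),Rf,True)
c=snap('wrist','w2');print(proj(c,(.515,.064,.06)),proj(c,W((.155,0,.04))))
cv2.imwrite('pics/w2.png',cv2.resize(c['pixels'][150:384,130:390,::-1],None,fx=2.5,fy=2.5))
E
```

```text
t 16.95 clampTCP [121.4  -1.6 301.3] shift [ 0.1 -0.7  1.3] rv [ 0.002 -0.    -0.008] F [-0.29 -0.1   0.32]
[253.03532585 161.258145  ] [252.14007475 133.78851671]
```

View pics/w2.png

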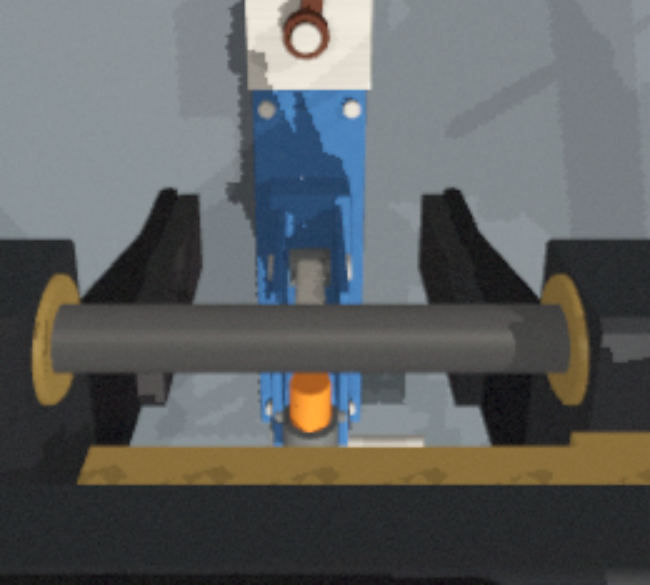

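The head centre is at pixel (252.4,165.2) in the wrist image, and the jaw pad is behind the fingers.

```bash
python3 - <<'E'
from go import *
c=load('w2');h=onz(c,252.4,165.2,.06);print(h,cl(h)); Rf=np.c_[cx,-cy,[0,0,-1]]
go((h[0],h[1],.0545),Rf,True)
E
```

```text
[0.51315721 0.05893665 0.06      ] [116.2   0.   60. ]
t 17.0 clampTCP [121.6  -1.8 301.5] shift [ -5.5  -2.4 247. ] rv [ 0.003 -0.001 -0.008] F [0.66 0.38 0.39]
```

Request:
servo_tool:
  commands:
    - [[0.4,-2,-2,40,0,0,0],[0.4,-2,-2,85,0,0,0],[0.4,-2,-2,130,0,0,0],[0.4,-2,-2,165,0,0,0],[0.4,-2,-2,180,0,0,0]]

```text
time_s: 17.5
tcp_pos: [0.5123, 0.0615, 0.1183]
ee_rot: [[0.19, 0.982, -0.003], [0.982, -0.19, -0.002], [-0.002, -0.002, -1.0]]
wrist_force: [-0.9, 0.0, 1.2]
gripper_width: 0.597
gripper_force: 0.0
```

Request:
servo_tool:
  commands:
    - [[0.4,0,0,15,0,0,0],[0.4,0,0,28,0,0,0],[0.4,0,0,38,0,0,0],[0.4,0,0,42,0,0,0],[0.4,0,0,42,0,0,0]]

```text
time_s: 18.0
tcp_pos: [0.5146, 0.0623, 0.0797]
ee_rot: [[0.188, 0.982, 0.003], [0.982, -0.188, -0.0], [0.001, 0.003, -1.0]]
wrist_force: [0.0, -0.2, -0.5]
gripper_width: 0.597
gripper_force: 0.0
```

```bash
python3 - <<'E'
from go import *
Rf=np.c_[cx,-cy,[0,0,-1]]
go((.5132,.0589,.0545),Rf,True)
c=snap('wrist','w3');print(proj(c,(.5132,.0589,.06)))
cv2.imwrite('pics/w3.png',cv2.resize(c['pixels'][150:384,130:390,::-1],None,fx=2.5,fy=2.5))
E
```

```text
t 18.0 clampTCP [119.8  -0.8  79.7] shift [-3.6 -0.9 25.2] rv [ 0.003 -0.001 -0.006] F [ 0.05 -0.24 -0.5 ]
[252.94306164 241.87762064]
```

View pics/w3.png

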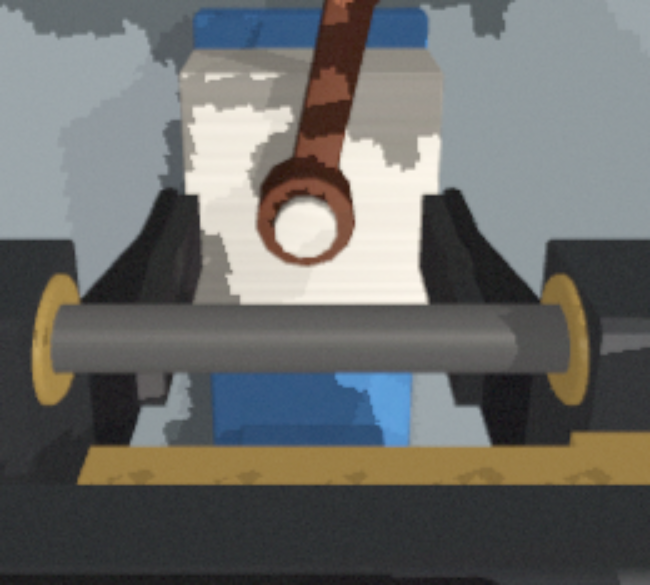

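The head is at pixel (252.4,240.8) against a predicted (252.9,241.9), so it's centred between the fingers. Now descend and grasp.

Request:
servo_tool:
  commands:
    - [[0.4,-2,-1,8,0,0,0],[0.4,-2.5,-1,15,0,0,0],[0.4,-2.5,-1,21,0,0,0],[0.4,-2.5,-1,25,0,0,0],[0.4,-2.5,-1,25,0,0,0]]

```text
time_s: 18.55
tcp_pos: [0.513, 0.0599, 0.0543]
ee_rot: [[0.187, 0.982, 0.003], [0.982, -0.187, -0.0], [0.0, 0.003, -1.0]]
wrist_force: [-0.1, 0.7, -0.1]
gripper_width: 0.603
gripper_force: 0.0
```

Request:
servo_tool:
  commands:
    - [[0.55,0,0,0,0,0,0],[0.65,0,0,0,0,0,0],[0.75,0,0,0,0,0,0],[0.85,0,0,0,0,0,0],[0.85,0,0,0,0,0,0]]

```text
time_s: 19.05
tcp_pos: [0.5135, 0.0601, 0.0553]
ee_rot: [[0.187, 0.982, 0.004], [0.982, -0.187, 0.0], [0.001, 0.004, -1.0]]
wrist_force: [0.1, -0.0, 0.7]
gripper_width: 0.286
gripper_force: 30.0
```

Request:
servo_tool:
  commands:
    - [[0.85,0,0,-5,0,0,0],[0.85,0,0,-15,0,0,0],[0.85,0,0,-30,0,0,0],[0.85,0,0,-45,0,0,0],[0.85,0,0,-60,0,0,0]]

```text
time_s: 19.55
tcp_pos: [0.5132, 0.06, 0.1164]
ee_rot: [[0.187, 0.982, 0.005], [0.982, -0.187, 0.001], [0.001, 0.005, -1.0]]
wrist_force: [-0.1, -0.0, -0.6]
gripper_width: 0.287
gripper_force: 30.0
```

```bash
python3 - <<'E'
from go import *
Rf=np.c_[cx,-cy,[0,0,-1]]
go((.452,.345,.115),Rf,True)
print(np.round(r.sense()['joints'],1),r.sense()['gripper_width'])
E
```

```text
t 19.55 clampTCP [1.173e+02 1.000e-01 1.164e+02] shift [ 268.5 -113.4    1.3] rv [ 0.005 -0.001 -0.005] F [-0.06 -0.03 -0.56]
[ 2.470e+01  1.840e+01 -2.400e+01  1.000e-01 -4.730e+01  1.444e+02] 0.28661189147796856
```

Request:
servo_tool:
  commands:
    - [[0.85,15,-6,0,0,0,0],[0.85,45,-18,0,0,0,0],[0.85,80,-33,0,0,0,0],[0.85,115,-48,0,0.0,0,0],[0.85,150,-63,0,0.005,0,0]]

```text
time_s: 20.05
tcp_pos: [0.4789, 0.2205, 0.1159]
ee_rot: [[0.187, 0.982, -0.0], [0.982, -0.187, 0.002], [0.002, -0.001, -1.0]]
wrist_force: [1.1, 0.6, -1.5]
gripper_width: 0.289
gripper_force: 30.0
```

Request:
servo_tool:
  commands:
    - [[0.85,35,-15,0,0,0,0],[0.85,70,-30,0,0,0,0],[0.85,100,-42,0,0,0,0],[0.85,118,-50,0,0,0,0],[0.85,118,-50,0,0,0,0]]

```text
time_s: 20.55
tcp_pos: [0.452, 0.3466, 0.1156]
ee_rot: [[0.184, 0.983, -0.0], [0.983, -0.184, 0.002], [0.002, -0.0, -1.0]]
wrist_force: [0.1, 0.2, -0.2]
gripper_width: 0.287
gripper_force: 30.0
```

```bash
python3 - <<'E'
from go import *
Rf=np.c_[cx,-cy,[0,0,-1]]
go((.452,.345,.020),Rf,True)
c=snap('wrist','w4'); snap('scene','scene4')
a=cv2.imread('pics/scene4.png')[150:300,230:430]
cv2.imwrite('pics/v4.png',np.hstack([cv2.resize(cv2.imread('pics/w4.png'),(400,300)),cv2.resize(a,(400,300))]))
E
```

```text
t 20.55 clampTCP [388.  112.4 115.6] shift [-1.8  0.3 95.6] rv [-0.    -0.002 -0.003] F [ 0.07  0.17 -0.17]
```

View pics/v4.png

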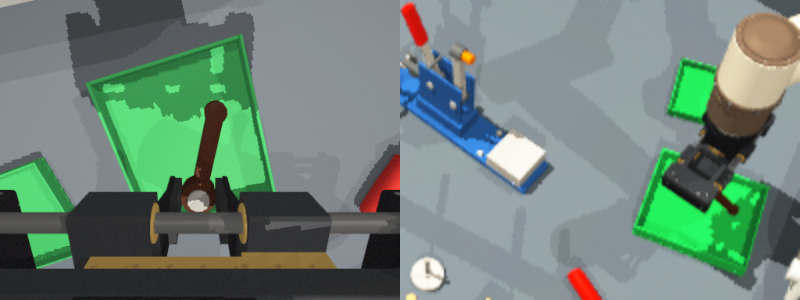

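The lever is level in the grip over the big tray. I'll work out the tray position from its corners in the wrist image.

```bash
python3 - <<'E'
from go import *
c=load('w4')
A,B,C=[onz(c,u/.78125,v/.78125,.025)[:2] for u,v in((88,85),(242,38),(273,190))]
u=(B-A)/np.linalg.norm(B-A); n=np.array([-u[1],u[0]]); n*=np.sign(n@(C-B))
print(A,B,C,np.linalg.norm(B-A),(C-B)@u)
for d in(.08,.09): print('centre',(A+B)/2+n*d)
h=np.array([.452,.3466]);print('hub: along far edge from A',(h-A)@u,'from far edge',(h-A)@n)
E
```

```text
[0.35821582 0.43940542] [0.51330048 0.45344182] [0.5274393  0.29042549] 0.15571856461980144 -0.0006129555940754727
centre [0.44296931 0.36674929]
centre [0.44387071 0.35679   ]
hub: along far edge from A 0.08503695785075083 from far edge 0.10088128475722036
```

Request:
servo_tool:
  commands:
    - [[0.85,0,0,20,0,0,0],[0.85,0,0,45,0,0,0],[0.85,0,0,68,0,0,0],[0.85,0,0,82,0,0,0],[0.85,0,0,88,0,0,0]]

```text
time_s: 21.15
tcp_pos: [0.4519, 0.3421, 0.0258]
ee_rot: [[0.189, 0.982, -0.003], [0.982, -0.189, -0.002], [-0.002, -0.003, -1.0]]
wrist_force: [-0.2, -0.0, -0.4]
gripper_width: 0.288
gripper_force: 30.0
```

Request:
servo_tool:
  commands:
    - [[0.85,0,0,2,0,0,0],[0.85,0,0,4,0,0,0],[0.85,0,0,5,0,0,0],[0.85,0,0,6,0,0,0],[0.85,0,0,6.5,0,0,0]]

```text
time_s: 21.65
tcp_pos: [0.4523, 0.3448, 0.0211]
ee_rot: [[0.187, 0.982, -0.0], [0.982, -0.187, 0.002], [0.002, -0.001, -1.0]]
wrist_force: [0.0, 0.5, -1.1]
gripper_width: 0.284
gripper_force: 30.0
```

Request:
servo_tool:
  commands:
    - [[0.85,0,0,0.5,0,0,0],[0.85,0,0,1,0,0,0],[0.85,0,0,1.5,0,0,0],[0.85,0,0,2,0,0,0],[0.85,0,0,2,0,0,0]]

```text
time_s: 22.15
tcp_pos: [0.4522, 0.3446, 0.0193]
ee_rot: [[0.187, 0.982, -0.001], [0.982, -0.187, 0.001], [0.001, -0.001, -1.0]]
wrist_force: [-1.5, -0.2, 3.8]
gripper_width: 0.283
gripper_force: 30.0
```

Contact with the floor (3.8 N). Now open and retreat.

Request:
servo_tool:
  commands:
    - [[0.75,0,0,0,0,0,0],[0.65,0,0,0,0,0,0],[0.55,0,0,0,0,0,0],[0.45,0,0,0,0,0,0],[0.45,0,0,0,0,0,0]]

```text
time_s: 22.65
tcp_pos: [0.4523, 0.3445, 0.0184]
ee_rot: [[0.187, 0.982, -0.001], [0.982, -0.187, 0.001], [0.001, -0.001, -1.0]]
wrist_force: [-0.1, 0.2, -0.7]
gripper_width: 0.513
gripper_force: 0.0
```

Request:
servo_tool:
  commands:
    - [[0.45,0,0,-10,0,0,0],[0.45,0,0,-40,0,0,0],[0.45,0,0,-85,0,0,0],[0.45,0,0,-130,0,0,0],[0.45,0,0,-130,0,0,0]]

```text
time_s: 23.15
tcp_pos: [0.4556, 0.3476, 0.1567]
ee_rot: [[0.185, 0.983, 0.01], [0.983, -0.186, 0.012], [0.014, 0.008, -1.0]]
wrist_force: [0.5, 1.2, -0.2]
gripper_width: 0.552
gripper_force: 0.0
```

```bash
python3 - <<'E'
from go import *
c=snap('wrist','w5'); snap('scene','scene5')
a=cv2.imread('pics/scene5.png')[150:300,180:430]
cv2.imwrite('pics/v5.png',np.hstack([cv2.resize(cv2.imread('pics/w5.png'),(400,300)),cv2.resize(a,(400,240))[:300] if 0 else cv2.resize(a,(400,300))]))
E
```

```text
(no output)
```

View pics/v5.png

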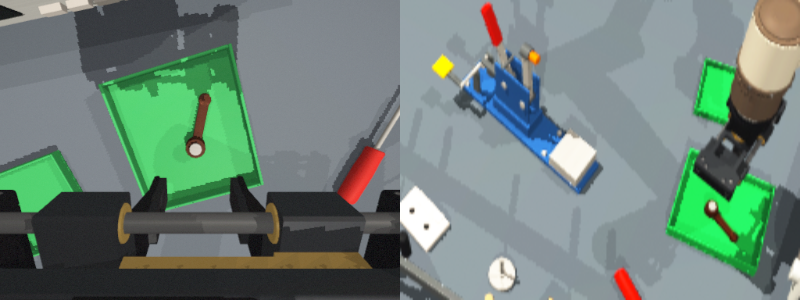

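The lever lies flat in the tray, the clamp stands open and the gripper is clear.

```bash
python3 -c "
from station import r
print(r.finish_job())"
```

```text
the job is handed in; nothing more can be done
None
```

The job is handed in, though no verdict came back: the clamp locked on the shaft by itself and sprang open from the release lever, and the finished function lever lies flat in the green tray.

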